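Load the curing unit and start its cycle

ROBOT

A 6-joint arm with a two-finger parallel gripper is mounted at the origin on the work surface. World frame = base frame: x ahead of the robot, y to its left, z up, the work surface at z = 0. Lengths are in m, angles in rad, forces in N, time in s.
With the tool pointing down it reaches from about 0.35 to 0.875 m from the base axis. Payload 4.2 kg.
Tool frame: the origin (TCP) lies between the finger pads; the fingertips stand robot.tip_reach ahead of it and the grasp point (between the pads) lies 8 mm behind it (robot.tip_reach is the distance from the TCP to the fingertips, in m); z points along the fingers, y is the direction in which the jaws open and shut (so a half turn about z gives the same grasp; the last joint's range is limited). The gripper opens to 85 mm and grips with 20 to 120 N. Pads are 22 mm wide; open, the fingers measure 114 mm over their backs; the gripper's body (76 mm by 85 mm) begins 54 mm behind the grasp point. The pads swing forward as they close: fully open they stand 13 mm farther back than shut.
Start: joints at [0.259, 0.385, 0.008, 0, -1.194, -0.259], TCP at [0.625, 0, 0.242] pointing down, gripper open.
Joint ranges: [-3.14, 3.14], [-1.21, 2.06], [-1.07, 1.41], [-3.16, 2.05], [-2.99, -0.16], [-3.1, 3.1]. Speed limits (rad/s): [2.79, 2.79, 3.14, 3.14, 3.14, 3.14].

INTERFACE

Orientations are given as a 3x3 rotation matrix whose columns are the frame's x, y, z axes.
In Python, from workcell import state, read_camera, workorder, outline_of, robot gives the robot as it stands.
- The arm moves only by the tool step_arm, never from a script. Its argument "deltas" is a list of rows, each a list of 7 numbers: the shift along the world's x, y, z in units of 30 mm (1.0 is 30 mm), then the turn, a rotation vector about the world's x, y, z in units of 6 degrees (1.0 is 6 degrees), then the closure, from -1 (fully open) to 1 (shut). A call has 1 to 10 rows; each row shifts and turns the commanded pose from where the row before left it; what a row does not reach is not made up. A row lasts 1/10 s, in which the tool goes at most 50 mm and 8.59 degrees, less where a joint would pass 70% of its speed; a pose out of reach is approached as far as the arm can. A call is refused whole if a number of a shift passes 1 or a number of a turn 1, either way. A call with a gripper value outside its range is refused whole. The fingers move at their own pace and stop on an object; "squeeze" is the grip in N (left out, the last holds). Time passes only in rows, so rows that do not move let the fingers close. It gives the time, the measured TCP pose, the force and the opening at its end, in the units of the state.
- state(): the state, without advancing time (a new reading comes with each control period).
- read_camera(name): name is "scene" or "side" or "wrist"; returns a dict with "img" (480x640x3 uint8, red, green, blue), "fx", "fy", "cx", "cy" (pixels), "rvec" (rotation vector, rad) and "tvec" (3), from world to camera coordinates, as OpenCV has them; the wrist camera has in their place "T_tool_cam" (4x4, takes a point from camera to tool coordinates, whose origin is the TCP and whose axes are the flange's). Camera axes: x right, y down, z forward; pixel columns grow to the right and rows downward; lengths in m; the calibration is good to about 2 mm. A picture is of the moment at which its call begins: read the wrist's pose just before it. There is no depth.
- workorder.sign_off(): hands the job in, once; it reports no verdict.
Trained networks look in the newest picture that a camera, given by its name, has taken for a name from the list of things; names that differ only in an ending like _2 or _b are one class to them, and where a whole thing is asked for, a point or a joint stands for the part that bears it (a point fixed in the world has none). Each returns a list of dicts, best first, with "p" (0 to 1); they miss things now and then, are a little off and sometimes report something else, mostly with a low value. They report only what shows in the picture. A call takes as long as a camera call. They do not tell look-alikes from the thing itself.
- outline_of(camera, target): "pixels" (480x640 bool, what is visible of it) and "point" ([column, row] in pixels, amid what is visible of it).
The state is a dict: "t": time; "joint_pos": joint angles; "qd": joint speeds; "joint_torque": joint torques, N m; "tcp_pos": TCP position; "tool_rot": TCP orientation; "force": force on the tool from outside, world axes, zero at the start; "torque": the same for the moment, N m; "grip_width": opening from 0.0 (shut) to 1.0 (fully open).
Only numpy, scipy, OpenCV 4.12 (cv2) and the standard library are available. Lean on these libraries where they do the work, as an engineer would, in place of code of your own. Each camera call takes 0.05 s, during which the arm holds its last target. There are 200 camera calls.

TASK

Push the tray with the dental cast all the way into the curing unit, so that its front panel is flush, and then lower the unit's lid fully shut. With the lid down, start the cycle on the console: press the triangular key, then the round key, then the long bar key, one at a time, each right down and released. Do not press any other key, and leave the other things on the bench where they are.

Things in the scene. Friction and masses are not known exactly. Their poses are not given: they have to be found in the camera images.
- unit: white curing unit fixed to the bench, 260 (x) x 150 mm (y); origin: centre of underside, front to -x. Deck top at z = 12 mm; two rails 14 mm high, 102 apart, on its front half. Rear half: chamber open at front and top, side walls 73 mm high, 102 apart, from x = +10 mm (plane the tray's panel must be flush with) to the rear wall, inner face at x = +115 mm
- tray: loose aluminium tray 105 (x) x 90 x 22 mm with a plaster dental cast (38 high), 0.25-0.5 kg; at its -x end a flat panel 66 high, 90 wide, 6 thick. Origin: centre of underside. It rests on the unit's deck between the rails, 45 to 85 mm short of home, and slides along the unit's +x until its rear end meets the chamber's rear wall; the panel is then flush
- tray_front (a point): centre of the outer (-x) face of the tray's panel, 33 mm above the tray's underside; fully home it is at x = +10 mm in the unit's frame
- lid (a joint): hinge angle of the curing unit's flat lid: 0 = shut, grows as it opens; it starts 1.0 to 1.2 rad open. The stiff hinge (0.26 N m) holds the lid wherever it is left, so it must be pushed all the way down
- lid_hinge (a point): on the lid's hinge axis (parallel to the unit's y) at the rear of the unit, level with the lid's underside, at x = +130, z = +85.5 mm in the unit's frame; the frame turns with the lid
- lid_edge (a point): middle of the free edge of the lid on its outer (upper) face; the lid is a plain slab 125 mm from hinge to free edge, 138 wide, 10 thick, mass 0.3 kg; shut, the free edge lies to the front (-x) and its top face is 95.5 mm above the bench
- console: grey control console fixed to the bench, beside the unit, 180 (x) x 280 (y) x 50 mm high plus a low step behind; origin at the centre of its underside. On its top are five spring keys in two rows, three at the back (x = +40 mm, y = -88, 0, +88 mm) and two in front (x = -40 mm, y = -55, +55 mm)
- key_round_top (a point): centre of the top face of the round key (44 mm diameter), 68 mm above the bench with the key up; frame parallel to the console's; moves down with the key. The five keys are all white and can be in any of the console's five places
- key_round (a joint): joint of the round key (44 mm diameter): 0 = up, grows as pressed, 0.007 m = fully down. Spring: starts to give at 1.5 N, fully down at 5 N; springs back when released
- key_square_top (a point): centre of the top face of the square key (42 mm), 68 mm above the bench with the key up; frame parallel to the console's; moves down with the key. The five keys are all white and can be in any of the console's five places
- key_square (a joint): joint of the square key (42 mm): 0 = up, grows as pressed, 0.007 m = fully down. Spring: starts to give at 1.5 N, fully down at 5 N; springs back when released
- key_triangle_top (a point): centre of the top face of the triangular key (equal sides of 54 mm; this point is the middle of the triangle), 68 mm above the bench with the key up; frame parallel to the console's; moves down with the key. The five keys are all white and can be in any of the console's five places
- key_triangle (a joint): joint of the triangular key (equal sides of 54 mm; this point is the middle of the triangle): 0 = up, grows as pressed, 0.007 m = fully down. Spring: starts to give at 1.5 N, fully down at 5 N; springs back when released
- key_bar_top (a point): centre of the top face of the long bar key (70 mm along the console's y, 26 mm along x), 68 mm above the bench with the key up; frame parallel to the console's; moves down with the key. The five keys are all white and can be in any of the console's five places
- key_bar (a joint): joint of the long bar key (70 mm along the console's y, 26 mm along x): 0 = up, grows as pressed, 0.007 m = fully down. Spring: starts to give at 1.5 N, fully down at 5 N; springs back when released
- key_cross_top (a point): centre of the top face of the cross-shaped key (52 mm across, arms 17 mm wide), 68 mm above the bench with the key up; frame parallel to the console's; moves down with the key. The five keys are all white and can be in any of the console's five places
- key_cross (a joint): joint of the cross-shaped key (52 mm across, arms 17 mm wide): 0 = up, grows as pressed, 0.007 m = fully down. Spring: starts to give at 1.5 N, fully down at 5 N; springs back when released
- bottle: bystander, to be left alone: white bottle, 50 mm diameter, 100 high, left of the unit, standing loose on the bench; origin on its underside
- brush: bystander, to be left alone: brush 160 mm long, lying left of the unit; loose
- bowl: bystander, to be left alone: blue bowl, 100 mm diameter, 45 high, right of the console, standing loose on the bench; origin on its underside
- spatula: bystander, to be left alone: spatula 190 mm long, lying on the robot's side of the console; loose
Mind the look-alikes: they are no part of the job. Leave any yellow look-alike of the tray alone.

How it is judged:
By the outcome, as a careful person would: the job done as asked, in the order asked, and still so for the second after the job is handed in, with the robot touching nothing.
It also fails if it takes over 56 s, if anything falls off the work surface, if the arm or the gripper's body presses on something with over 40 N, if the wrist force passes 120 N, or if a joint passes its speed limit or range.

## Working session

There is one attempt and no reset: what is moved stays moved. The work goes in short steps, Python scripts to look and compute and a tool call to move; the robot and the scene stay as the last step left them, time stands still between calls to the robot, and variables do not carry over. Pictures are saved under pics/ and viewed, about 8 in all and at most 12, crops included, and the job is handed in when it is done.

Besides the shell and the picture viewer there is one more tool, called as a command line: name --pt "numbers of a row" for each row, then --argument value for the rest. step_arm: Moves the arm, as the interface text tells. Its arguments: {"type":"object","properties":{"deltas":{"type":"array","items":{"type":"array","items":{"type":"number"}}},"squeeze":{"type":"number"}},"required":["deltas"]}

```bash
mkdir -p pics; ls
python3 - <<'E'
from workcell import state, read_camera, robot
import cv2
print(state()['t'],robot.tip_reach)
for n in ("scene","side"):
    c=read_camera(n); cv2.imwrite(f"pics/{n}0.png",c['img'][:,:,::-1]); print(n,c['fx'],c['cx'],c['cy'],c['rvec'],c['tvec'])
E
```

```text
pics
0.0 0.011
scene 482.6470684532455 318.24738652136364 246.49329392615635 [ 1.86426053  1.28817027 -0.64156814] [-0.11232628 -0.2225336   1.47712194]
side 449.09767017244695 317.9762442415655 239.8976555301764 [ 0.50723422 -2.67160838  1.21659148] [0.46963173 0.22314946 0.83298757]
```

View pics/scene0.png

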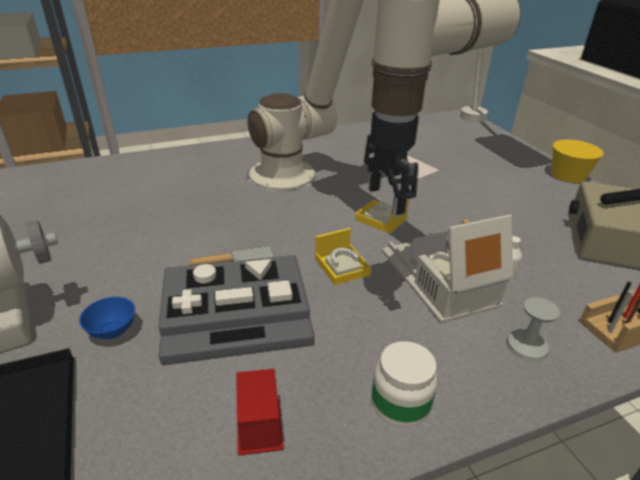

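View pics/side0.png

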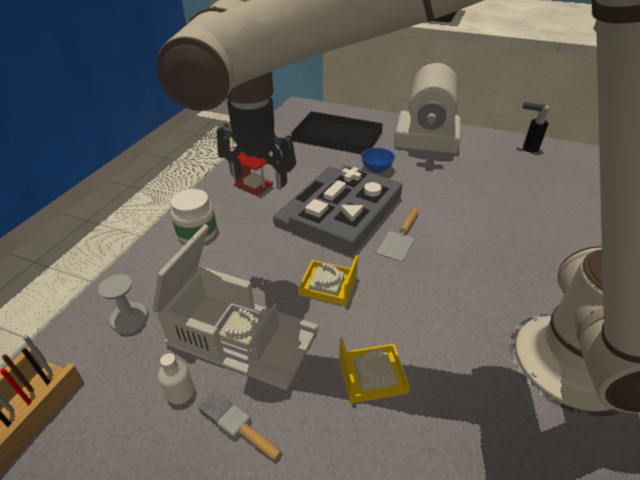

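```bash
cat > h.py <<'E'
import numpy as np, cv2
from workcell import state, read_camera, outline_of
def proj(c,P):
    P=np.asarray(P,float).reshape(-1,3)
    K=np.array([[c['fx'],0,c['cx']],[0,c['fy'],c['cy']],[0,0,1]])
    return cv2.projectPoints(P,np.array(c['rvec'],float),np.array(c['tvec'],float),K,None)[0][:,0]
def ray(c,uv):
    R=cv2.Rodrigues(np.array(c['rvec'],float))[0]; t=np.array(c['tvec'],float)
    d=R.T@np.array([(uv[0]-c['cx'])/c['fx'],(uv[1]-c['cy'])/c['fy'],1]); return -R.T@t,d
def atz(c,uv,z):
    o,d=ray(c,uv); return o+d*(z-o[2])/d[2]
E
python3 - <<'E'
from h import *
import pickle
D={}
for n in ("scene","side"):
    c=read_camera(n); D[n]=c
    for k in ["key_round_top","key_square_top","key_triangle_top","key_bar_top","key_cross_top","unit","tray","lid","console","bottle"]:
        o=outline_of(n,k)
        for q in o[:3]:
            m=q['pixels']; ys,xs=np.nonzero(m)
            cen=(xs.mean(),ys.mean())
            print(n,k,round(q['p'],2),np.round(q['point']),m.sum(),(xs.min(),xs.max(),ys.min(),ys.max()),np.round(atz(c,cen,.068),3)[:2] if 'key' in k else '')
        D[n,k]=[(q['p'],q['pixels']) for q in o]
pickle.dump(D,open('D.pkl','wb'))
a=cv2.resize(D['scene']['img'][200:330,370:540],None,fx=4.5,fy=4.5,interpolation=cv2.INTER_CUBIC)
cv2.imwrite('pics/a.png',a[:,:,::-1])
b=cv2.resize(D['side']['img'][220:400,140:340],None,fx=3.3,fy=3.3,interpolation=cv2.INTER_CUBIC)
cv2.imwrite('pics/b.png',b[:,:,::-1])
E
```

```text
scene key_round_top 0.76 [205. 270.] 352 (np.int64(194), np.int64(215), np.int64(264), np.int64(282)) [ 0.493 -0.317]
scene key_square_top 0.87 [280. 291.] 428 (np.int64(268), np.int64(291), np.int64(281), np.int64(301)) [ 0.596 -0.193]
scene key_square_top 0.28 [235. 294.] 530 (np.int64(216), np.int64(253), np.int64(288), np.int64(304)) [ 0.581 -0.278]
scene key_triangle_top 0.84 [258. 269.] 289 (np.int64(247), np.int64(270), np.int64(259), np.int64(277)) [ 0.511 -0.21 ]
scene key_cross_top 0.63 [185. 302.] 463 (np.int64(173), np.int64(201), np.int64(289), np.int64(313)) [ 0.565 -0.364]
scene unit 0.95 [467. 270.] 8009 (np.int64(383), np.int64(512), np.int64(215), np.int64(322)) 
scene unit 0.53 [278. 290.] 385 (np.int64(269), np.int64(290), np.int64(281), np.int64(300)) 
scene tray 0.71 [432. 251.] 1082 (np.int64(409), np.int64(450), np.int64(232), np.int64(278)) 
scene tray 0.7 [382. 219.] 1031 (np.int64(355), np.int64(408), np.int64(199), np.int64(233)) 
scene lid 0.88 [480. 250.] 3984 (np.int64(449), np.int64(513), np.int64(215), np.int64(289)) 
scene lid 0.18 [234. 298.] 519 (n
[... 1129 characters left out ...]
int64(317), np.int64(224), np.int64(389)) 
side unit 0.2 [371. 187.] 200 (np.int64(364), np.int64(380), np.int64(182), np.int64(195)) 
side tray 0.91 [371. 376.] 3133 (np.int64(339), np.int64(408), np.int64(340), np.int64(403)) 
side tray 0.59 [327. 280.] 1919 (np.int64(298), np.int64(357), np.int64(256), np.int64(304)) 
side tray 0.22 [314. 206.] 281 (np.int64(305), np.int64(327), np.int64(199), np.int64(216)) 
side lid 0.78 [180. 268.] 1819 (np.int64(152), np.int64(207), np.int64(225), np.int64(311)) 
side console 0.78 [332. 211.] 4703 (np.int64(273), np.int64(401), np.int64(165), np.int64(255)) 
side bottle 0.78 [174. 378.] 1323 (np.int64(157), np.int64(193), np.int64(353), np.int64(403))
```

View pics/b.png

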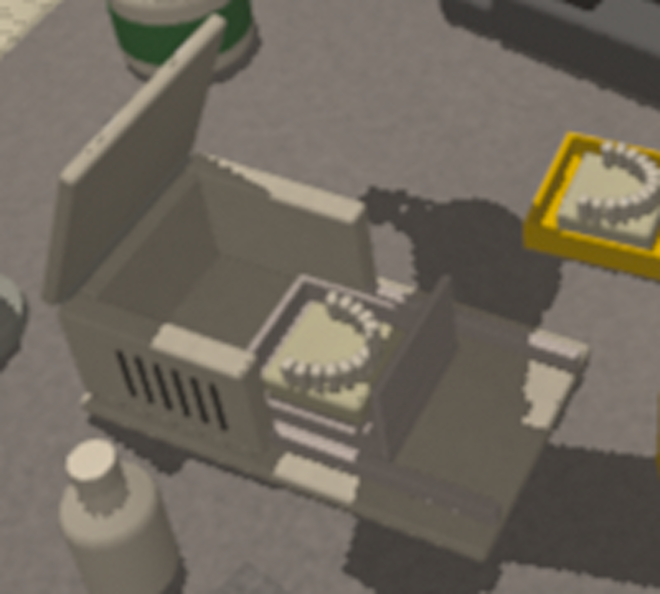

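The crop shows the aluminium tray on the unit's deck (panel near side-camera (272,333)), not yet home. The two yellow look-alikes are at side (327,280) and (371,376). Now I'll fit the unit and console poses.

```bash
cat > fit.py <<'E'
from h import *
from scipy.optimize import differential_evolution, minimize
def box(x0,x1,y0,y1,z0,z1): return np.array([[x,y,z] for x in(x0,x1) for y in(y0,y1) for z in(z0,z1)],float)/1000
def lidbox(a):
    B=box(-125,0,-69,69,0,10); c,s=np.cos(a),np.sin(a)
    x,z=B[:,0].copy(),B[:,2].copy()
    B[:,0]=c*x+s*z; B[:,2]=-s*x+c*z   # free edge (-x) rises
    return B+[.130,0,.0855]
def boxes(p):
    x,y,w,a,d=p; 
    unit=[box(-130,130,-75,75,0,12),box(-130,10,51,65,12,26),box(-130,10,-65,-51,12,26),box(10,130,51,67,12,85),box(10,130,-67,-51,12,85),box(115,130,-67,67,12,85)]
    tx=10-d   # panel outer face mm
    tray=[box(tx,tx+6,-45,45,12,78),box(tx,tx+105,-45,45,12,34)]
    L=unit+tray+[lidbox(a)]
    c,s=np.cos(w),np.sin(w); R=np.array([[c,-s,0],[s,c,0],[0,0,1]])
    return [B@R.T+[x,y,0] for B in L]
def hull(c,m,B): cv2.fillConvexPoly(m,cv2.convexHull(np.round(proj(c,B)*16).astype(np.int32)),1,shift=4)
E
cat > f1.py <<'E'
from fit import *; import pickle
D=pickle.load(open('D.pkl','rb'))
T={n:D[n,'unit'][0][1]|D[n,'lid'][0][1] for n in('scene','side')}
T['scene']|=D['scene','tray'][0][1]
L={n:D[n,'lid'][0][1] for n in T}
for n in T:T[n]=cv2.morphologyEx(T[n].astype(np.uint8),cv2.MORPH_CLOSE,np.ones((9,9)))>0
iou=lambda a,b:(a&b).sum()/(a|b).sum()
def cost(p):
    v=0
    for n in T:
        m=np.zeros((480,640),np.uint8);l=m.copy(); Bs=boxes(p)
        for B in Bs: hull(D[n],m,B)
        hull(D[n],l,Bs[-1]); v+=2-iou(m>0,T[n])-(.5*iou(l>0,L[n])+.5)
    return v
r=differential_evolution(cost,[(.45,.75),(.0,.3),(-.6,.6),(.95,1.25),(45,85)],seed=1,maxiter=60,popsize=12)
print(r.x,r.fun)
for n in T:
    I=D[n]['img'].copy()
    for B in boxes(r.x):
        cv2.polylines(I,[cv2.convexHull(np.round(proj(D[n],B)).astype(np.int32))],1,(255,0,0))
        
    y0,x0=(190,360) if n=='scene' else (215,130)
    cv2.imwrite(f'pics/f_{n}.png',cv2.resize(I[y0:y0+190,x0:x0+200],None,fx=2,fy=3) [:,:,::-1]) if 0 else None
    T[n]=cv2.resize(I[y0:y0+180,x0:x0+190],(400,380),interpolation=cv2.INTER_CUBIC)
cv2.imwrite('pics/f.png',np.hstack([T['scene'],T['side']])[:,:,::-1])
# console
K={'round':[],'square':[],'triangle':[],'bar':[],'cross':[]}
loc={'round':(-40,-55),'triangle':(-40,55),'cross':(40,-88),'bar':(40,0),'square':(40,88)}
meas={'round':(.487,-.311),'square':(.589,-.1875),'triangle':(.5065,-.206),'bar':(.575,-.274),'cross':(.559,-.3595)}
A=np.array([loc[k] for k in loc])/1000;Bm=np.array([meas[k] for k in loc])
ca,cb=A.mean(0),Bm.mean(0);a=A-ca;b=Bm-cb
w=np.arctan2((a[:,0]*b[:,1]-a[:,1]*b[:,0]).sum(),(a*b).sum());R=np.array([[np.cos(w),-np.sin(w)],[np.sin(w),np.cos(w)]])
o=cb-R@ca;F=A@R.T+o
print('console',o,w);[print(k,np.round(F[i],4),np.round(F[i]-Bm[i],4)) for i,k in enumerate(loc)]
E
python3 f1.py
```

```text
[5.97507993e-01 1.71985521e-01 1.44229440e-03 1.17223865e+00
 6.03082478e+01] 0.32844062949525754
console [ 0.53542964 -0.26616561] -0.18027393379214324
round [ 0.4862 -0.3131] [-0.0008 -0.0021]
triangle [ 0.5059 -0.2049] [-0.0006  0.0011]
cross [ 0.559  -0.3599] [ 0.     -0.0004]
bar [ 0.5748 -0.2733] [-0.0002  0.0007]
square [ 0.5906 -0.1868] [0.0016 0.0007]
```

View pics/f.png

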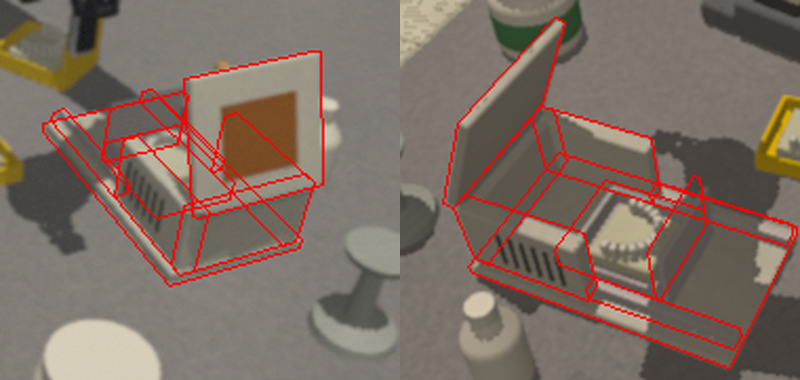

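Both overlays fit closely: unit centre (0.5975, 0.172) with yaw about 0, panel outer face at x≈0.547. The tray candidates are the aluminium one on the deck (side 245,330) and the yellow ones (327,280) and (371,376). I choose the aluminium one, which the crop confirmed. Next is the move to in front of its panel.

step_arm --pt "-0.6 0.8 0 0 0 0 0.3" --pt "-0.7 0.95 0 0 0 0 0.3" --pt "-0.7 1 0 0 0 0 0.3" --pt "-0.7 1 0 0 0 0 0.3" --pt "-0.7 1 0 0 0 0 0.3" --pt "-0.6 0.98 0 0 0 0 0.3" --pt "0 0 0 0 0 0 0.3" --pt "0 0 0 0 0 0 0.3"

```text
t: 2.0
tcp_pos: [0.5047, 0.1725, 0.2427]
tool_rot: [[0.002, -1.0, 0.001], [-1.0, -0.002, 0.0], [-0.0, -0.001, -1.0]]
force: [-0.7, 0.3, -0.4]
grip_width: 0.347
```

Run:
```python
from h import *
s=state();print(s['t'],s['tcp_pos'],s['tool_rot'],s['force'],s['grip_width'])
c=read_camera('side');cv2.imwrite('pics/s1.png',c['img'][100:420,120:440][:,:,::-1].repeat(2,0).repeat(2,1)[:600])
print(proj(c,[[.547,.172,.045],[.547,.127,.078],[.547,.217,.078]]))
```

```text
2.0 [0.50474243 0.17254559 0.24265064] [[ 1.83944919e-03 -9.99998159e-01  5.46151013e-04]
 [-9.99998288e-01 -1.83933874e-03  2.02672547e-04]
 [-2.01667617e-04 -5.46522884e-04 -9.99999830e-01]] [-0.69309207  0.29466247 -0.36459897] 0.34747337864803657
[[263.03931192 328.03584794]
 [272.36329474 299.24530911]
 [249.67611652 335.47661014]]
```

View pics/s1.png

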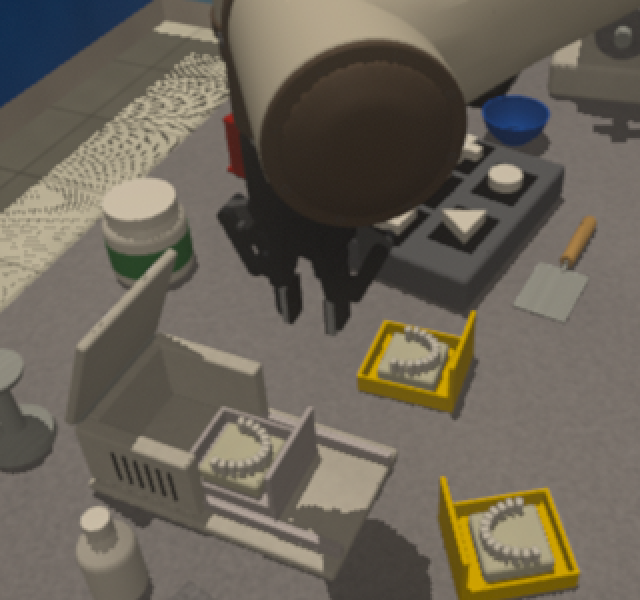

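step_arm --pt "0 0 0 0 0 1 0.3" --pt "0 0 0 0 0 1 0.3" --pt "0 0 0 0 0 1 0.3" --pt "0 0 0 0 0 1 0.3" --pt "0 0 0 0 0 1 0.3" --pt "0 0 0 0 0 1 0.3" --pt "0 0 0 0 0 1 0.3" --pt "0 0 0 0 0 1 0.3" --pt "0 0 0 0 0 1 0.3" --pt "0 0 0 0 0 1 0.3"

```text
t: 3.05
tcp_pos: [0.5056, 0.1708, 0.2421]
tool_rot: [[0.867, -0.498, -0.0], [-0.498, -0.867, -0.0], [-0.0, 0.0, -1.0]]
force: [-0.9, -0.8, 0.6]
grip_width: 0.347
```

step_arm --pt "0 0 -0.8 0 0 1 0.3" --pt "0 0 -0.9 0 0 1 0.3" --pt "0 0 -0.9 0 0 1 0.3" --pt "0 0 -0.9 0 0 1 0.3" --pt "0 0 -0.9 0 0 1 0.3" --pt "0 0 -0.8 0 0 0 0.3" --pt "0 0 -0.6 0 0 0 0.3" --pt "0 0 -0.4 0 0 0 0.3" --pt "0 0 0 0 0 0 0.3"

```text
t: 3.95
tcp_pos: [0.5046, 0.1706, 0.0547]
tool_rot: [[1.0, -0.002, -0.003], [-0.002, -1.0, -0.002], [-0.003, 0.002, -1.0]]
force: [-0.3, 0.2, -0.5]
grip_width: 0.347
```

step_arm --pt "0.4 0 0 0 0 0 0.3" --pt "0.4 0 0 0 0 0 0.3" --pt "0.3 0 0 0 0 0 0.3" --pt "0.3 0 0 0 0 0 0.3" --pt "0.3 0 0 0 0 0 0.3" --pt "0.3 0 0 0 0 0 0.3" --pt "0.3 0 0 0 0 0 0.3" --pt "0.2 0 0 0 0 0 0.3"

```text
t: 4.75
tcp_pos: [0.5809, 0.1719, 0.0563]
tool_rot: [[1.0, -0.0, 0.0], [-0.0, -1.0, -0.0], [0.0, 0.0, -1.0]]
force: [-3.4, 0.1, 2.6]
grip_width: 0.351
```

step_arm --pt "0.15 0 0 0 0 0 0.3" --pt "0.15 0 0 0 0 0 0.3" --pt "0.1 0 0 0 0 0 0.3"

```text
t: 5.05
tcp_pos: [0.5923, 0.1719, 0.0562]
tool_rot: [[1.0, -0.0, -0.0], [-0.0, -1.0, -0.0], [-0.0, 0.0, -1.0]]
force: [-2.8, -0.7, 1.9]
grip_width: 0.352
```

step_arm --pt "0.1 0 0 0 0 0 0.3" --pt "0.1 0 0 0 0 0 0.3"

```text
t: 5.25
tcp_pos: [0.5932, 0.1717, 0.0561]
tool_rot: [[1.0, -0.001, -0.011], [-0.001, -1.0, -0.002], [-0.011, 0.002, -1.0]]
force: [-22.3, 5.9, 14.8]
grip_width: 0.35
```

step_arm --pt "0 0 0 0 0 0 0.3" --pt "-0.5 0 0 0 0 0 0.3" --pt "-0.8 0 0 0 0 0 0.3" --pt "-0.5 0 0.5 0 0 0 0.3" --pt "-0.3 0 1 0 0 0 0.3" --pt "0 0 1 0 0 0 0.3" --pt "0 0 1 0 0 0 0.3" --pt "0 0 1 0 0 0 0.3" --pt "0 0 1 0 0 0 0.3" --pt "0 0 1 0 0 0 0.3"

```text
t: 6.25
tcp_pos: [0.536, 0.1723, 0.2531]
tool_rot: [[1.0, 0.0, 0.003], [0.0, -1.0, 0.001], [0.003, -0.001, -1.0]]
force: [-0.3, 0.2, -0.9]
grip_width: 0.347
```

Run:
```python
from fit import *
I=[]
s=state();print(s['t'],s['tcp_pos'],s['force'])
for n,(y,x) in {'side':(215,135),'scene':(195,370)}.items():
    c=read_camera(n); im=c['img'].copy()
    for P in ([[.6075,.127,.078],[.6075,.217,.078]],[[.6075,.127,.078],[.6075,.127,.012]],[[.6075,.217,.078],[.6075,.217,.012]]) if n=='scene' else []:
        a,b=np.round(proj(c,P)).astype(int); cv2.line(im,tuple(map(int,a)),tuple(map(int,b)),(255,0,0))
    I.append(cv2.resize(im[y:y+180,x:x+160],(400,450),interpolation=cv2.INTER_CUBIC))
cv2.imwrite('pics/home.png',np.hstack(I)[:,:,::-1])
```

```text
6.25 [0.53596998 0.1722587  0.25305949] [-0.32398879  0.18660043 -0.94421234]
```

View pics/home.png

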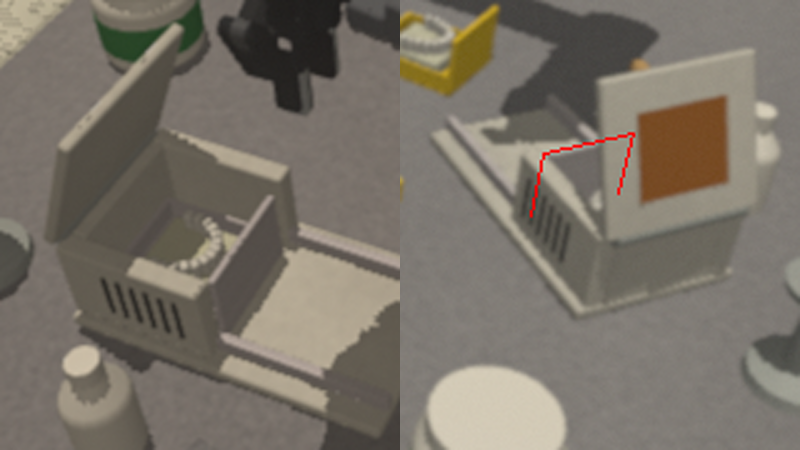

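step_arm --pt "0.5 0 0.6 0 0 0 0.3" --pt "1 0 0 0 0 0 0.3" --pt "1 0 0 0 0 0 0.3" --pt "1 0 0 0 0 0 0.3" --pt "1 0 0 0 0 0 0.3" --pt "1 0 0 0 0 0 0.3" --pt "1 0 0 0 0 0 0.3" --pt "0.5 0 0 0 0 0 0.3" --pt "0 0 -0.5 0 0 0 0.3"

```text
t: 7.25
tcp_pos: [0.7485, 0.1717, 0.2539]
tool_rot: [[1.0, -0.001, 0.005], [-0.001, -1.0, 0.001], [0.005, -0.001, -1.0]]
force: [-0.5, -0.2, 0.8]
grip_width: 0.351
```

step_arm --pt "0 0 -0.8 0 0 0 0.3" --pt "0 0 -0.8 0 0 0 0.3" --pt "0 0 -0.5 0 0 0 0.3" --pt "0 0 0 0 0 0 0.3"

```text
t: 7.65
tcp_pos: [0.7441, 0.1716, 0.1868]
tool_rot: [[1.0, -0.0, -0.006], [-0.0, -1.0, -0.002], [-0.006, 0.002, -1.0]]
force: [1.3, -1.1, -0.9]
grip_width: 0.349
```

step_arm --pt "-0.4 0 0 0 0 0 0.3" --pt "-0.4 0 0 0 0 0 0.3" --pt "-0.33 0 0 0 0 0 0.3" --pt "-0.28 0 -0.1 0 0 0 0.3" --pt "-0.28 0 -0.1 0 0 0 0.3" --pt "-0.28 0 -0.1 0 0 0 0.3"

```text
t: 8.25
tcp_pos: [0.6864, 0.1724, 0.183]
tool_rot: [[1.0, -0.0, 0.003], [-0.0, -1.0, 0.001], [0.003, -0.001, -1.0]]
force: [2.6, 1.1, -0.9]
grip_width: 0.35
```

step_arm --pt "-0.25 0 -0.22 0 0 0 0.3" --pt "-0.25 0 -0.22 0 0 0 0.3" --pt "-0.25 0 -0.23 0 0 0 0.3" --pt "-0.17 0 -0.28 0 0 0 0.3" --pt "-0.17 0 -0.28 0 0 0 0.3" --pt "-0.17 0 -0.28 0 0 0 0.3"

```text
t: 8.85
tcp_pos: [0.6475, 0.1719, 0.1359]
tool_rot: [[1.0, -0.0, -0.001], [-0.0, -1.0, -0.0], [-0.001, 0.0, -1.0]]
force: [1.2, 1.0, 0.9]
grip_width: 0.352
```

step_arm --pt "-0.08 0 -0.25 0 0 0 0.3" --pt "-0.08 0 -0.25 0 0 0 0.3" --pt "-0.08 0 -0.25 0 0 0 0.3"

```text
t: 9.15
tcp_pos: [0.6408, 0.1718, 0.1136]
tool_rot: [[1.0, -0.0, -0.0], [-0.0, -1.0, -0.0], [-0.0, 0.0, -1.0]]
force: [0.8, -0.1, 0.9]
grip_width: 0.35
```

step_arm --pt "0 0 -0.2 0 0 0 0.3" --pt "0 0 -0.2 0 0 0 0.3"

```text
t: 9.35
tcp_pos: [0.6405, 0.1717, 0.1058]
tool_rot: [[1.0, 0.001, -0.001], [0.001, -1.0, -0.002], [-0.001, 0.002, -1.0]]
force: [-16.3, 0.4, 38.0]
grip_width: 0.345
```

step_arm --pt "0 0 -0.1 0 0 0 0.3" --pt "0 0 -0.1 0 0 0 0.3"

```text
t: 9.55
tcp_pos: [0.6406, 0.1717, 0.1057]
tool_rot: [[1.0, 0.003, 0.001], [0.003, -1.0, -0.002], [0.001, 0.002, -1.0]]
force: [-23.2, -1.0, 47.9]
grip_width: 0.354
```

step_arm --pt "0 0 0.5 0 0 0 1" --pt "0 0 1 0 0 0 1" --pt "0 0 1 0 0 0 1" --pt "-0.3 -0.6 0.7 0 0 0 1" --pt "-0.4 -1 0 0 0 0 1" --pt "-0.4 -1 0 0 0 0 1" --pt "-0.4 -1 0 0 0 0 1" --pt "-0.4 -1 0 0 0 0 1" --pt "-0.4 -1 0 0 0 0 1" --pt "-0.4 -1 0 0 0 0 1"

```text
t: 10.55
tcp_pos: [0.5593, -0.0273, 0.1921]
tool_rot: [[1.0, -0.0, -0.0], [-0.0, -1.0, -0.0], [-0.0, 0.0, -1.0]]
force: [-0.1, -0.3, -0.4]
grip_width: 0.001
```

step_arm --pt "-0.4 -1 0 0 0 0 1" --pt "-0.4 -1 0 0 0 0 1" --pt "-0.4 -1 0 0 0 0 1" --pt "-0.4 -1 0 0 0 0 1" --pt "-0.3 -1 0 0 0 0 1" --pt "0 0 0 0 0 0 1" --pt "0 0 0 0 0 0 1"

```text
t: 11.25
tcp_pos: [0.5027, -0.1767, 0.1922]
tool_rot: [[1.0, -0.002, -0.0], [-0.002, -1.0, 0.0], [-0.0, -0.0, -1.0]]
force: [-0.0, 0.5, -0.4]
grip_width: 0.0
```

```bash
cat > w.py <<'E'
from fit import *
I=[]
s=state();print(s['t'],s['tcp_pos'],s['force'],s['grip_width'])
c=read_camera('side'); im=c['img'].copy()
p=[.5975,.172,0,0,0]
cv2.polylines(im,[cv2.convexHull(np.round(proj(c,boxes(p)[-1])).astype(np.int32))],1,(255,0,0))
I.append(cv2.resize(im[215:395,135:295],(400,450),interpolation=cv2.INTER_CUBIC))
w=read_camera('wrist'); wi=w['img'].copy()
T=np.eye(4);T[:3,:3]=s['tool_rot'];T[:3,3]=s['tcp_pos'];C=np.linalg.inv(T@np.array(w['T_tool_cam']))
w['rvec']=cv2.Rodrigues(C[:3,:3])[0];w['tvec']=C[:3,3]
K={'round':(.4862,-.3131),'triangle':(.5059,-.2049),'cross':(.559,-.3599),'bar':(.5748,-.2733),'square':(.5906,-.1868)}
for k,v in K.items():
    u=proj(w,[*v,.068])[0];print(k,np.round(u))
    if 0<u[0]<640 and 0<u[1]<480: cv2.drawMarker(wi,(int(u[0]),int(u[1])),(255,0,0),0,14)
    for q in outline_of('wrist','key_%s_top'%k)[:2]:
        ys,xs=np.nonzero(q['pixels']);print('  net',round(q['p'],2),xs.min(),xs.max(),ys.min(),ys.max(),np.round(atz(w,(xs.mean(),ys.mean()),.068),4))
I.append(cv2.resize(wi[:, :],(400,300)));I[-1]=np.vstack([I[-1],np.zeros((150,400,3),np.uint8)])
cv2.imwrite('pics/w.png',np.hstack(I)[:,:,::-1])
E
python3 w.py
```

```text
11.25 [ 0.50273209 -0.17665677  0.19223669] [-0.04453433  0.49409247 -0.44471214] 0.00022579506544534797
round [529. 260.]
  net 0.75 492 566 229 294 [ 0.4851 -0.3134  0.068 ]
triangle [366. 232.]
  net 0.59 328 405 189 266 [ 0.504  -0.2071  0.068 ]
cross [625. 148.]
  net 0.92 572 639 109 197 [ 0.5551 -0.353   0.068 ]
bar [485. 121.]
  net 0.57 425 552 95 159 [ 0.5711 -0.2748  0.068 ]
square [340.  93.]
  net 0.72 307 388 58 142 [ 0.5868 -0.1908  0.068 ]
```

View pics/w.png

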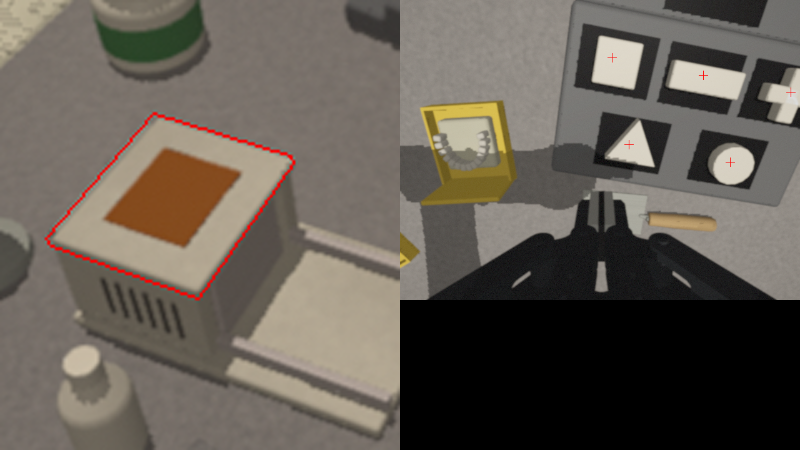

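The lid outline matches the shut position exactly. In the wrist view the triangle (crop 629,145), round (731,163) and bar (705,78) keys agree with the fit to within 2–4 mm. Now I'll press the triangle.

step_arm --pt "0.08 -0.98 -0.3 0 0 0 1" --pt "0 0 -0.8 0 0 0 1" --pt "0 0 -0.9 0 0 0 1" --pt "0 0 -0.9 0 0 0 1" --pt "0 0 -0.6 0 0 0 1" --pt "0 0 0 0 0 0 1"

```text
t: 12.2
tcp_pos: [0.5035, -0.2048, 0.0849]
tool_rot: [[1.0, 0.0, -0.006], [0.0, -1.0, 0.001], [-0.006, -0.001, -1.0]]
force: [-0.7, -0.1, 0.3]
grip_width: 0.001
```

step_arm --pt "0 0 -0.15 0 0 0 1" --pt "0 0 -0.15 0 0 0 1" --pt "0 0 -0.1 0 0 0 1"

```text
t: 12.5
tcp_pos: [0.5063, -0.2055, 0.0765]
tool_rot: [[1.0, 0.001, 0.003], [0.001, -1.0, -0.0], [0.003, 0.0, -1.0]]
force: [0.2, 1.0, 2.4]
grip_width: -0.001
```

step_arm --pt "0 0 -0.1 0 0 0 1" --pt "0 0 0 0 0 0 1"

```text
t: 12.7
tcp_pos: [0.5063, -0.2055, 0.0733]
tool_rot: [[1.0, 0.001, 0.003], [0.001, -1.0, -0.0], [0.003, 0.0, -1.0]]
force: [0.1, 1.2, 3.7]
grip_width: -0.003
```

step_arm --pt "0 0 -0.1 0 0 0 1" --pt "0 0 -0.05 0 0 0 1" --pt "0 0 0 0 0 0 1"

```text
t: 13.0
tcp_pos: [0.5065, -0.2055, 0.0718]
tool_rot: [[1.0, 0.002, 0.003], [0.002, -1.0, -0.001], [0.003, 0.001, -1.0]]
force: [-4.6, 4.6, 19.8]
grip_width: -0.003
```

step_arm --pt "0 0 0.5 0 0 0 1" --pt "0 0 1 0 0 0 1" --pt "-0.1 -0.6 0 0 0 0 1" --pt "-0.2 -1 0 0 0 0 1" --pt "-0.2 -1 0 0 0 0 1" --pt "-0.2 -0.99 0 0 0 0 1" --pt "0 0 -0.4 0 0 0 1" --pt "0 0 -0.4 0 0 0 1" --pt "0 0 -0.2 0 0 0 1" --pt "0 0 0 0 0 0 1"

```text
t: 14.0
tcp_pos: [0.4834, -0.312, 0.0814]
tool_rot: [[1.0, 0.001, -0.003], [0.001, -1.0, 0.001], [-0.003, -0.001, -1.0]]
force: [-0.1, 0.4, -0.5]
grip_width: -0.004
```

step_arm --pt "0 0 -0.15 0 0 0 1" --pt "0 0 -0.15 0 0 0 1" --pt "0 0 -0.1 0 0 0 1" --pt "0 0 -0.05 0 0 0 1" --pt "0 0 0 0 0 0 1"

```text
t: 14.5
tcp_pos: [0.4851, -0.3128, 0.072]
tool_rot: [[1.0, 0.001, 0.002], [0.001, -1.0, -0.001], [0.002, 0.001, -1.0]]
force: [-3.4, 4.7, 12.6]
grip_width: -0.003
```

step_arm --pt "0 0 0.5 0 0 0 1" --pt "0 0 1 0 0 0 1" --pt "0.5 0.2 0 0 0 0 1" --pt "0.9 0.4 0 0 0 0 1" --pt "0.9 0.4 0 0 0 0 1" --pt "0.63 0.3 0 0 0 0 1" --pt "0 0 -0.4 0 0 0 1" --pt "0 0 -0.4 0 0 0 1" --pt "0 0 -0.2 0 0 0 1" --pt "0 0 0 0 0 0 1"

```text
t: 15.5
tcp_pos: [0.5703, -0.2743, 0.0826]
tool_rot: [[1.0, -0.001, -0.004], [-0.001, -1.0, 0.001], [-0.004, -0.001, -1.0]]
force: [0.2, -0.4, -0.5]
grip_width: -0.003
```

step_arm --pt "0 0 -0.15 0 0 0 1" --pt "0 0 -0.15 0 0 0 1" --pt "0 0 -0.1 0 0 0 1" --pt "0 0 -0.05 0 0 0 1" --pt "0 0 0 0 0 0 1"

```text
t: 16.0
tcp_pos: [0.5722, -0.2747, 0.0721]
tool_rot: [[1.0, 0.0, 0.001], [0.0, -1.0, -0.001], [0.001, 0.001, -1.0]]
force: [-1.9, -1.7, 5.7]
grip_width: 0.0
```

step_arm --pt "0 0 -0.08 0 0 0 1" --pt "0 0 0 0 0 0 1"

```text
t: 16.2
tcp_pos: [0.5723, -0.2747, 0.072]
tool_rot: [[1.0, 0.001, 0.001], [0.001, -1.0, -0.002], [0.001, 0.002, -1.0]]
force: [-5.2, 1.8, 14.3]
grip_width: 0.001
```

step_arm --pt "0 0 0.5 0 0 0 1" --pt "0 0 1 0 0 0 1" --pt "0 0 1 0 0 0 1" --pt "0 0 1 0 0 0 1" --pt "0 0 1 0 0 0 1" --pt "0 0 0 0 0 0 1"

```text
t: 16.8
tcp_pos: [0.5746, -0.275, 0.2089]
tool_rot: [[1.0, 0.001, 0.01], [0.001, -1.0, -0.003], [0.01, 0.003, -1.0]]
force: [0.6, 0.6, 1.0]
grip_width: -0.003
```

Run:
```python
from h import *
s=state();print(s['t'],s['force'])
a=read_camera('side')['img'];b=read_camera('scene')['img']
cv2.imwrite('pics/end.png',np.hstack([cv2.resize(a[130:430,130:430],(400,400)),cv2.resize(b[180:380,100:560],(400,400))])[:,:,::-1])
```

```text
16.8 [0.55257569 0.64097355 1.04145069]
```

View pics/end.png

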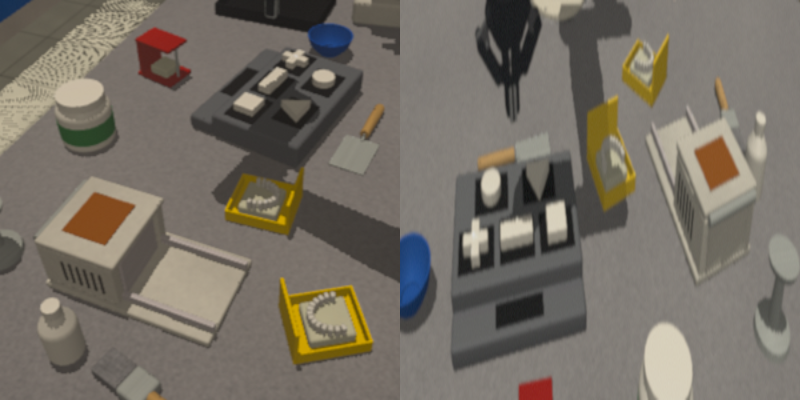

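The lid is shut, the panel sits at the chamber mouth, all the keys are up and the bystanders are in place. I'm handing the job in.

```bash
python3 -c "
from workcell import workorder
print(workorder.sign_off())"
```

```text
the job is handed in; nothing more can be done
None
```

The job is done and handed in at about 17 s; the sign-off reports no verdict.

- **Tray:** I pushed the aluminium tray in until it met a hard stop at 22 N. The stop left the fingertip about 2–3 mm short of the computed home plane, within calibration and fit error. The pictures show the panel flush, though I did not measure flushness any closer than that.
- **Lid:** I swung it down from behind and pressed it shut with 48 N through the fingertips. Its outline in the side picture then matched the shut position.
- **Keys:** I pressed triangle, round, then bar, each to its stop (20, 13 and 14 N, against 5 N for fully down), and released each one. The bar read only 5.7 N at first, so I pressed it a little further before letting go.
- **Last pictures:** the lid is down, all five keys are up, and the bystanders and both yellow trays appear where they were. The arm was clear of everything.

The key positions from the overhead fit and the wrist camera differed by 2–4 mm for the three pressed keys, so I aimed between them. No other check failed or disagreed.

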